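# Serve a cheese ball on the dished plate with a quarter turn

## Robot

A 7-joint arm with a two-finger parallel gripper is mounted at the origin on a cart in front of the work surface, level with it; the furniture and walls round the work are solid. World frame = base frame: x ahead of the robot, y to its left, z up, the work surface at z = 0. Lengths are in m, angles in rad, forces in N, time in s.
With the tool pointing down it reaches from about 0.425 to 0.925 m from the base axis. Payload 6.8 kg.
Tool frame: the origin (TCP) lies midway between the tips of the shut fingers; the grasp point (between the pads) lies 19 mm behind it; z points along the fingers, y is the line along which they close (so a half turn about z gives the same grasp; the last joint's range is limited). The gripper opens to 85 mm and grips with 20 to 120 N. Pads are 22 mm wide; open, the fingers measure 114 mm over their backs; the gripper's body (76 mm by 85 mm) begins 54 mm behind the grasp point. The pads swing forward as they close: fully open they stand 13 mm farther back than shut.
Start: joints at [-1.262, 0.477, 0.022, 1.555, -0.011, 1.109, -0.083], TCP at [0.273, 0.617, 0.231] pointing down, gripper open.
Joint ranges: [-2.96, 2.96], [-0.34, 2.1], [-1.41, 1.46], [0.24, 2.44], [-1.37, 4.51], [0.17, 1.92], [-2.96, 2.96]. Speed limits (rad/s): [2.39, 2.39, 3.14, 3.14, 3.14, 3.14, 3.14].

## Interface

Orientations are given as a unit quaternion [w, x, y, z].
In Python, from station import * gives the robot as it stands.
- The arm moves only by the shell command python3 -m creep 'ROWS' [FORCE]. ROWS is JSON, a list of rows, each a list of 7 numbers: the gripper command: -1 is shut, 1 is fully open, values between are in proportion, then the shift along the world's x, y, z in mm, then the turn, a rotation vector about the world's x, y, z in rad. A call has 1 to 5 rows; each row shifts and turns the commanded pose from where the row before left it; what a row does not reach is not made up. A row lasts 1/8 s, in which the tool goes at most 62.5 mm and 10.7 degrees, less where a joint would pass 70% of its speed; a pose out of reach is approached as far as the arm can. A call is refused whole if a number of a shift passes 62.5 or a number of a turn 0.188, either way. A call with a gripper value outside its range is refused whole. The fingers move at their own pace and stop on an object; FORCE is the grip in N (left out, the last holds). Time passes only in rows, so rows that do not move let the fingers close. It gives the time, the measured TCP pose, the force, the opening and the grip force at its end, in the units of the state.
- get_obs(): the state, without advancing time (a new reading comes with each control period).
- read_camera(name): name is "side" or "top"; returns (picture, depth): 420x560x3 uint8, red, green, blue; 420x560 float32, m along the optical axis (not along the pixel's ray), 0 where there is no reading.
- camera_params(name): a dict with "intrinsics" (3x3 intrinsics, pixels), "cam_to_world" (4x4, takes a point from camera to world coordinates). Camera axes: x right, y up, looking along -z (the intrinsics and any distortion apply to the point x, -y, -z); pixel columns grow to the right and rows downward; lengths in m; the calibration is good to about 2 mm. A picture is of the moment at which its call begins. camera_params takes no time and is no camera call.
- hand_in(): hands the job in; it is judged then, once.
The state is a dict: "t": time; "q": joint angles; "joint_vel": joint speeds; "joint_torque": joint torques, N m; "eef_pos": TCP position; "tool_rot": TCP orientation; "contact_force": force on the tool from outside, world axes, zero at the start; "torque": the same for the moment, N m; "gripper_width": opening from 0.0 (shut) to 1.0 (fully open); "grasp_force": force on a finger pad.
Only numpy, scipy, OpenCV 4.12 (cv2) and the standard library are available. Lean on these libraries where they do the work, as an engineer would, in place of code of your own. Each camera call takes 0.05 s, during which the arm holds its last target. There are 200 camera calls.

## Task

Take the cheese ball from the moulder's catch seat and lay it in the middle of the dished plate on its stand. Then lift the plate by its upright grip straight up, about 10 cm, and there, still above the stand, turn it a quarter turn counter-clockwise (seen from above), so that its tongue points squarely out over the near edge of the square stand, the plate level and the ball in its middle all the time. Finish holding the plate there by its grip, still and level; do not disturb the jar, brick, small drum and cup of picks.

Things in the scene. Friction and masses are not known exactly. Their poses are not given: they have to be found in the camera images.
- cheese_ball_center (a point): centre of the cheese ball: a smooth cream sphere, 40 mm diameter, 35 g, loose; it starts on the moulder's catch seat, its centre about 62 mm above the counter
- moulder: fixed cheese-ball moulder; origin on the counter under its catch seat, x axis from the seat to the housing, y to the left of that. White housing 116 mm wide, 110 mm high, from 72 to 164 mm behind the seat; two thin outlet rails (26 mm wide over both, up to 60 mm high) run from it to the seat. Tray with a 16 mm high rim, 55 mm left and right and 58 mm in front of the seat
- catch_seat (a point): top of the moulder's catch seat, 45 mm above the counter: a steel ring, 31 mm outside and 22 mm inside diameter, on an 18 mm post, in which the ball sits 3 mm deep. Left, right and front of the ball are free: pinch it along the moulder's y axis
- stand: fixed square wooden stand, 150 x 150 mm, top 16 mm above the counter; origin on the counter under its middle, its sides along its x and y axes, its near edge (on the robot's side) on its -x side
- dish: loose round wooden dished plate, 166 mm diameter, rim 30 mm high, about 160 g; origin at the centre of its underside, z up. It starts empty on the middle of the stand, its axes along the stand's within 3 degrees. Tongue on its +y side, upright grip on its -y side. A counter-clockwise quarter turn brings the tongue from the stand's +y side to its -x side
- dish_centre (a point): middle of the plate's hollow, on its inner surface, 12 mm above the underside; plate axes. The hollow is a shallow cone: 20 mm above the underside at 50 mm radius, 28 mm at 78 mm. A ball in it rolls to about the middle, its centre then 32 mm above the plate's underside
- dish_grip (a point): middle of the flat upright grip on the plate's rim, 86 mm from the plate's middle on its -y side, 55 mm above the underside; 12 mm thick along the plate's y, 40 mm wide along its x, rising from 20 to 77 mm above the underside: pinch it along the plate's y, firmly (about 40 N) so that the plate stays level
- dish_tongue (a point): outer end of the plate's flat tongue, 126 mm from the plate's middle on its +y side, 24 mm above the underside; the tongue is 44 mm wide
- small_drum: bystander: small pale cheese drum, 68 mm diameter, 46 mm high, near the counter's front edge; origin under its middle
- honey_jar: bystander: honey jar, 65 mm diameter, 100 mm high, to the right; origin under its middle
- cheese_brick: bystander: white-mould cheese brick, 66 x 81 x 32 mm, to the right; origin under its middle
- pick_cup: bystander: grey cup of wooden picks, 67 mm diameter, 106 mm high, to the left; origin under its middle
There are look-alikes about, which are no part of the job. Leave any turquoise look-alike of the part that bears cheese_ball_center alone.

How it is judged:
On the way, in this order (a step that is already met when the one before it is completed fails the run):
1. the ball lies free in the middle of the plate, the plate on its stand (horizontal distance between cheese_ball_center and dish_centre below 0.02 m and distance between cheese_ball_center and dish_centre below 0.032 m and contact force between the fingers and cheese_ball below 0.1 N and z of dish in the frame of stand below 0.025 m), for 0.3 s.
2. the plate is lifted clear of its stand, not yet turned (z of dish in the frame of stand above 0.05 m and angle between the y axis of dish and the y axis of stand, either way round below 0.5 rad and distance between cheese_ball_center and dish_centre below 0.045 m).
At the end, for the whole second after the job is handed in: fingers hold the plate by its grip, 50 to 284 mm above the stand's top, within 50 mm of the stand's middle, level within 6 degrees, tongue over the near (-x) edge, square within 11 degrees; ball untouched within 20 mm of the plate's middle; all at rest, plate clear of stand and moulder (z of dish in the frame of stand between 0.066 and 0.3 m and angle between dish's own z axis and vertical below 0.105 rad and angle between the y axis of dish and the x axis of stand, either way round below 0.2 rad and x of dish_tongue in the frame of stand below -0.05 m and horizontal distance between dish and stand below 0.05 m and distance between the grasp point and dish_grip below 0.045 m and horizontal distance between cheese_ball_center and dish_centre below 0.02 m and distance between cheese_ball_center and dish_centre below 0.032 m and contact force between the fingers and cheese_ball below 0.1 N and contact force between the fingers and dish above 1 N and contact force between dish and stand below 0.1 N and contact force between dish and moulder below 0.1 N and linear speed of dish below 0.03 m/s and angular speed of dish below 0.2 rad/s and linear speed of cheese_ball below 0.04 m/s); the arm keeps its last pose, push and grip.
It fails at once if the lifted plate is tipped by more than 11 degrees (z of dish in the frame of stand above 0.03 m and angle between dish's own z axis and vertical above 0.2 rad).
It fails at once if the ball is more than 40 mm off the middle of the lifted plate (z of dish in the frame of stand above 0.03 m and horizontal distance between cheese_ball_center and dish_centre above 0.04 m).
It fails at once if a bystander is moved by more than 30 mm (distance of any of small_drum, honey_jar, cheese_brick, pick_cup from where it was at the start of the episode above 0.03 m).
It also fails if it takes over 64 s, if anything falls off the work surface, if the arm or the gripper's body presses on something with over 40 N, if the wrist force passes 120 N, or if a joint passes its speed limit or range.

## Working session

There is one attempt and no reset: what is moved stays moved. The work goes in short steps, Python scripts to look and compute and a shell command to move; the robot and the scene stay as the last step left them, time stands still between calls to the robot, and variables do not carry over. Pictures are saved under pics/ and viewed, at most 10 in all, crops included, and the job is handed in when it is done.

```bash
mkdir -p pics; cat > h.py <<'E'
from station import *
import numpy as np, cv2
def grab(name,tag):
    p,d=read_camera(name); cv2.imwrite(f'pics/{tag}.png',p[:,:,::-1]); np.save(f'{tag}.npy',d); return p,d
def ray(name,u,v):
    c=camera_params(name);K=np.array(c["intrinsics"]);T=np.array(c["cam_to_world"])
    r=np.array([(u-K[0,2])/K[0,0],-(v-K[1,2])/K[1,1],-1]);return T[:3,3],T[:3,:3]@r
def px(name,u,v,d):
    o,r=ray(name,u,v);return o+r*d
def plane(name,u,v,z):
    o,r=ray(name,u,v);return o+r*(z-o[2])/r[2]
E
python3 - <<'E'
from h import *
print(get_obs())
for n in("top","side"):
    c=camera_params(n);print(c); grab(n,n+"0")
E
```

```text
{'t': 0.0, 'q': array([-1.2621142 ,  0.47783039,  0.02234216,  1.55645533, -0.01150085,
        1.10928338, -0.08309604]), 'joint_vel': array([-0.0003124 , -0.0001507 ,  0.00017815, -0.00079842, -0.00040289,
       -0.00133313, -0.00116579]), 'joint_torque': array([-4.72390366e-05, -5.96447754e+01,  1.60719652e+00, -2.81209069e+01,
        1.22158119e-02,  9.30874347e-03,  1.46178877e-05]), 'eef_pos': array([0.27302907, 0.61667031, 0.23030381]), 'tool_rot': array([-1.22738154e-04,  2.06874708e-01,  9.78367007e-01, -9.15919000e-04]), 'contact_force': array([ 0.10659595,  0.043988  , -0.12406007]), 'torque': array([ 0.01727235, -0.00785295, -0.00791265]), 'grasp_force': 0.0, 'gripper_width': 0.9988531140760755}
{'intrinsics': array([[395.88662042,   0.        , 279.04812786],
       [  0.        , 395.88662042, 209.9164268 ],
       [  0.        ,   0.        ,   1.        ]]), 'cam_to_world': array([[-6.88826059e-04,  9.82861972e-01, -1.84341721e-01,
         3.45279263e-01],
       [-9.99947470e-01, -2.56217306e-03, -9.92435449e-03,
         5.13783411e-02],
       [-1.02265860e-02,  1.84325202e-01,  9.82812107e-01,
         1.12154447e+00],
       [ 0.00000000e+00,  0.00000000e+00,  0.00000000e+00,
         1.00000000e+00]])}
{'intrinsics': array([[539.5424084 ,   0.        , 279.16325747],
       [  0.        , 539.5424084 , 209.3915362 ],
       [  0.        ,   0.        ,   1.        ]]), 'cam_to_world': array([[ 0.87875022,  0.32940394, -0.34538543,  0.07434108],
       [-0.4767307 ,  0.57101358, -0.66833475, -0.85852752],
       [-0.02293233,  0.75195514,  0.65881528,  0.97655742],
       [ 0.        ,  0.        ,  0.        ,  1.        ]])}
```

View pics/top0.png

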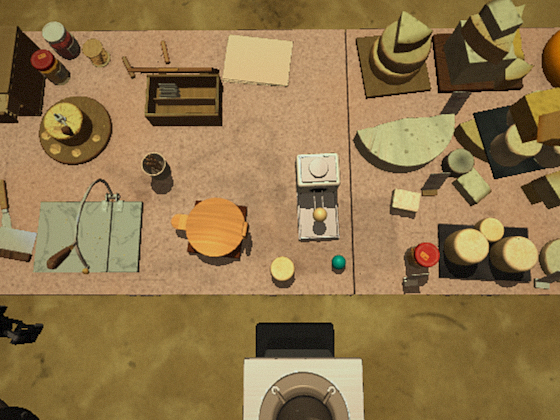

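View pics/side0.png

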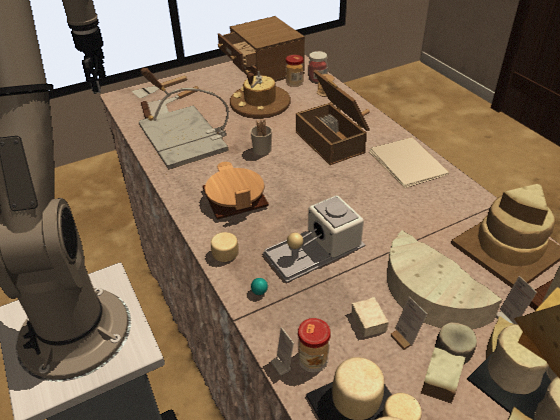

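Top view: the cream ball sits on the moulder's seat at (320,214). The turquoise ball at (339,262) is the look-alike and the drum at (283,269) is far too big, so (320,214) is the ball. The plate is at (216,227), its tongue at (180,222) on the left and its grip at (246,228) on the right. I'll confirm in an enlarged crop.

```bash
python3 - <<'E'
from h import *
p=cv2.imread('pics/top0.png')[145:285,165:355]
cv2.imwrite('pics/crop.png',cv2.resize(p,None,fx=4,fy=4,interpolation=cv2.INTER_CUBIC))
d=np.load('top0.npy')
for u,v in [(320,214),(216,227),(246,228),(180,222)]:
    print(u,v,px('top',u,v,d[v,u]))
s=cv2.imread('pics/side0.png'); ds=np.load('side0.npy')
for u,v in [(295,239),(244,192),(243,200)]: print(u,v,px('side',u,v,ds[v,u]))
E
```

```text
320 214 [ 0.52929161 -0.04741326  0.0798414 ]
216 227 [0.50240479 0.23864427 0.02734117]
246 228 [0.49064888 0.14882652 0.08952022]
180 222 [0.51424656 0.33589787 0.04344772]
295 239 [ 0.52748442 -0.05901032  0.07726548]
244 192 [0.49296388 0.14735949 0.08940216]
243 200 [0.48782017 0.14641357 0.06505727]
```

View pics/crop.png

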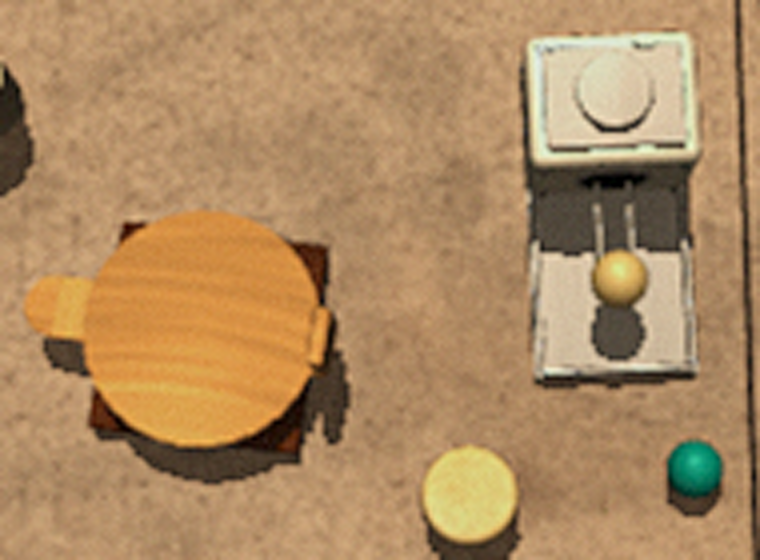

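```bash
python3 - <<'E'
from h import *
f=lambda u,v,z:plane('top',(u+.5)/4-.5+165,(v+.5)/4-.5+145,z)
print('ball',f(620,279,.062))
# side-based ball: average depth mask, sphere fit
for n,u0,v0 in(('top',320,214),('side',295,239)):
    d=np.load(n+'0.npy');P=np.array([px(n,u,v,d[v,u]) for v in range(v0-12,v0+13) for u in range(u0-12,u0+13)])
    c=f(620,279,.062)
    for _ in range(10):
        m=(np.abs(np.linalg.norm(P-c,axis=1)-.02)<.006)&(P[:,2]>.055)
        Q=P[m];A=np.c_[2*Q,np.ones(len(Q))];s=np.linalg.lstsq(A,(Q**2).sum(1),rcond=None)[0];c2=s[:3]
        r=Q-c;c=c+ (r-.02*r/np.linalg.norm(r,axis=1)[:,None]).mean(0)
    print(n,c,m.sum())
S=[f(u,v,.016)for u,v in((122,225),(328,247),(299,452),(92,425))]
print('stand',np.mean(S,0),[np.round(s[:2],3) for s in S])
e=S[0]-S[1]+S[3]-S[2];print('yaw y',np.degrees(np.arctan2(-e[0],e[1])))
print('dish rim',f(203,328,.046));print('tongue end',f(24,305,.04))
# grip top points
for n in('top','side'):
    d=np.load(n+'0.npy');P=np.array([px(n,u,v,d[v,u]) for v in range(180,250) for u in range(200,270)])
    Q=P[(P[:,2]>.085)&(P[:,2]<.1)&(np.hypot(P[:,0]-.492,P[:,1]-.148)<.04)]
    w,V=np.linalg.eigh(np.cov(Q[:,:2].T));print(n,len(Q),Q.mean(0),Q.min(0),Q.max(0),V[:,1])
M=[f(*a) for a in((540,378,.016),(693,373,.016),(531,165,.11),(693,160,.11),(528,40,.11),(690,35,.11))];print(np.round(M,3))
# drum, cup tops
print('drum',f(470,496,.046))
E
```

```text
ball [ 0.53141209 -0.04806795  0.062     ]
top [ 0.53273659 -0.04848041  0.06061473] 170
side [ 0.5329662  -0.04835965  0.0613213 ] 205
stand [0.49937898 0.23712712 0.016     ] [array([0.58 , 0.303]), array([0.563, 0.155]), array([0.418, 0.173]), array([0.437, 0.318])]
yaw y -6.893614962514017
dish rim [0.50076892 0.23720068 0.046     ]
tongue end [0.51800305 0.36301944 0.04      ]Traceback (most recent call last):
  File "<stdin>", line 19, in <module>
  File "h.py", line 9, in px
    o,r=ray(name,u,v);return o+r*d
        ~~~^^^^^^^^^^
  File "h.py", line 6, in ray
    c=camera_params(name);K=np.array(c["intrinsics"]);T=np.array(c["cam_to_world"])
ValueError: time passes only in moves, steps and waits
```

```bash
python3 -m creep '[[1,24,-60,0,0,0,0.09],[1,24,-60,0,0,0,0.09],[1,24,-60,0,0,0,0.09],[1,24,-60,0,0,0,0.09],[1,24,-60,0,0,0,0.09]]' 25; python3 -m creep '[[1,24,-60,0,0,0,0],[1,24,-60,0,0,0,0],[1,24,-60,-10,0,0,0],[1,24,-60,-20,0,0,0],[1,24,-60,-20,0,0,0]]'
```

```text
t: 0.72
eef_pos: [0.3897, 0.3249, 0.2311]
tool_rot: [-0.0, -0.018, 1.0, -0.0]
contact_force: [0.8, 0.4, -0.2]
gripper_width: 0.998
grasp_force: 0.0
t: 1.35
eef_pos: [0.5034, 0.0411, 0.1844]
tool_rot: [0.0, -0.017, 1.0, 0.0]
contact_force: [0.7, -0.1, 0.5]
gripper_width: 1.003
grasp_force: 0.0
```

```bash
python3 -m creep '[[1,10,-35,-20,0,0,0],[1,9,-30,-20,0,0,0],[1,0,0,-20,0,0,0],[1,0,0,0,0,0,0],[1,0,0,0,0,0,0]]'; python3 - <<'E'
from h import *
print(get_obs()['eef_pos'],get_obs()['contact_force'])
for n,(u,v) in (('top',(320,200)),('side',(295,230))):
    p,d=grab(n,n+'1');c=p[v-50:v+50,u-65:u+65,::-1]
    cv2.imwrite(f'pics/c{n}.png',cv2.resize(c,None,fx=5,fy=5,interpolation=cv2.INTER_CUBIC))
E
python3 -c "
import cv2;a=cv2.imread('pics/ctop.png');b=cv2.imread('pics/cside.png')
cv2.imwrite('pics/both.png',cv2.resize(cv2.hconcat([a,b]),(800,308)))"
```

```text
t: 1.98
eef_pos: [0.5223, -0.0217, 0.1253]
tool_rot: [0.0, -0.017, 1.0, 0.0]
contact_force: [0.4, 0.1, 0.3]
gripper_width: 1.0
grasp_force: 0.0
[ 0.52225653 -0.02168058  0.12527265] [0.42202546 0.10879152 0.29365423]
```

View pics/both.png

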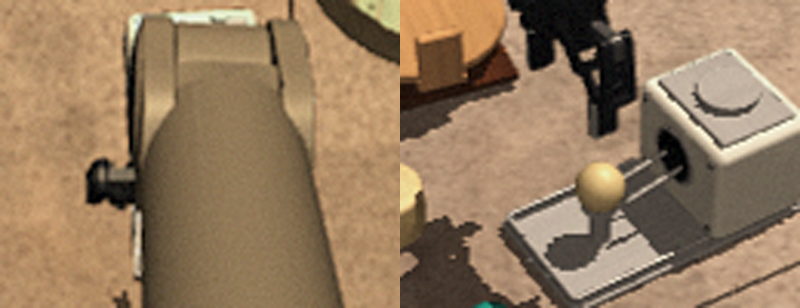

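The side view shows the ball on its seat at (600,185) in the composite, with the open gripper still short of it towards the plate. That matches the measured TCP, so I'll correct by the numbers.

```bash
python3 -m creep '[[1,5,-14,0,0,0,0],[1,5,-13,0,0,0,0],[1,0,0,0,0,0,0]]'
```

```text
t: 2.45
eef_pos: [0.5325, -0.0512, 0.125]
tool_rot: [0.0, -0.015, 1.0, -0.0]
contact_force: [0.5, -0.3, -0.5]
gripper_width: 1.004
grasp_force: 0.0
```

```bash
python3 -m creep '[[1,0,2.5,-20,0,0,0],[1,0,0,-20,0,0,0],[1,0,0,-20,0,0,0],[1,0,0,-15,0,0,0],[1,0,0,-6,0,0,0]]'; python3 -m creep '[[0.4,0,0,0,0,0,0],[0.2,0,0,0,0,0,0],[0,0,0,0,0,0,0],[-0.2,0,0,0,0,0,0],[-0.5,0,0,0,0,0,0]]' 22;  python3 -m creep '[[-0.5,0,0,0,0,0,0],[-0.5,0,0,0,0,0,0]]'
```

```text
t: 3.08
eef_pos: [0.5316, -0.0466, 0.043]
tool_rot: [-0.001, -0.017, 1.0, 0.0]
contact_force: [0.0, 0.4, -0.2]
gripper_width: 0.999
grasp_force: 0.0
t: 3.7
eef_pos: [0.5326, -0.0471, 0.0445]
tool_rot: [0.001, -0.016, 1.0, -0.0]
contact_force: [-0.3, -2.0, 5.3]
gripper_width: 0.453
grasp_force: 21.7
t: 3.95
eef_pos: [0.5325, -0.0471, 0.0444]
tool_rot: [0.001, -0.016, 1.0, -0.0]
contact_force: [0.2, -1.2, 5.7]
gripper_width: 0.449
grasp_force: 21.7
```

```bash
python3 -m creep '[[-0.5,0,0,5,0,0,0],[-0.5,0,0,15,0,0,0],[-0.5,0,0,25,0,0,0],[-0.5,0,0,30,0,0,0],[-0.5,0,0,20,0,0,0]]'; python3 -m creep '[[-0.5,-2,20,10,0,0,0],[-0.5,-4,40,0,0,0,0],[-0.5,-4,40,0,0,0,0],[-0.5,-5,40,0,0,0,0],[-0.5,-5,40,0,0,0,0]]'; python3 -m creep '[[-0.5,-5,40,0,0,0,0],[-0.5,-5,40,0,0,0,0],[-0.5,-2,20,0,0,0,0],[-0.5,0,0,0,0,0,0],[-0.5,0,0,0,0,0,0]]'
```

```text
t: 4.58
eef_pos: [0.5325, -0.0466, 0.141]
tool_rot: [0.001, -0.017, 1.0, 0.0]
contact_force: [0.7, -0.3, 0.2]
gripper_width: 0.452
grasp_force: 22.2
t: 5.2
eef_pos: [0.5118, 0.1347, 0.1497]
tool_rot: [0.0, -0.017, 1.0, 0.0]
contact_force: [-0.0, 1.3, 0.2]
gripper_width: 0.45
grasp_force: 22.2
t: 5.82
eef_pos: [0.5005, 0.2311, 0.1489]
tool_rot: [-0.0, -0.015, 1.0, -0.001]
contact_force: [-0.5, -0.7, -0.9]
gripper_width: 0.447
grasp_force: 22.2
```

```bash
python3 -m creep '[[-0.5,0,3,-20,0,0,0],[-0.5,0,3,-30,0,0,0],[-0.5,0,0,-30,0,0,0],[-0.5,0,0,-20,0,0,0],[-0.5,0,0,-8,0,0,0]]'; python3 -m creep '[[-0.5,0,0,-4,0,0,0],[-0.5,0,0,-2,0,0,0],[-0.5,0,0,0,0,0,0],[-0.5,0,0,0,0,0,0]]'
```

```text
t: 6.45
eef_pos: [0.4999, 0.2369, 0.0398]
tool_rot: [-0.001, -0.015, 1.0, -0.001]
contact_force: [0.5, 0.1, -0.7]
gripper_width: 0.453
grasp_force: 22.2
t: 6.95
eef_pos: [0.5003, 0.2395, 0.0353]
tool_rot: [0.0, -0.017, 1.0, 0.0]
contact_force: [1.3, 0.2, -0.1]
gripper_width: 0.449
grasp_force: 22.2
```

```bash
python3 - <<'E'
from h import *
p,d=grab('side','side2');c=p[140:230,180:300,::-1]
cv2.imwrite('pics/c2.png',cv2.resize(c,None,fx=5,fy=5,interpolation=cv2.INTER_CUBIC));print(get_obs()['contact_force'])
E
```

```text
[-0.22356035  0.04978168 -0.09632139]
```

View pics/c2.png

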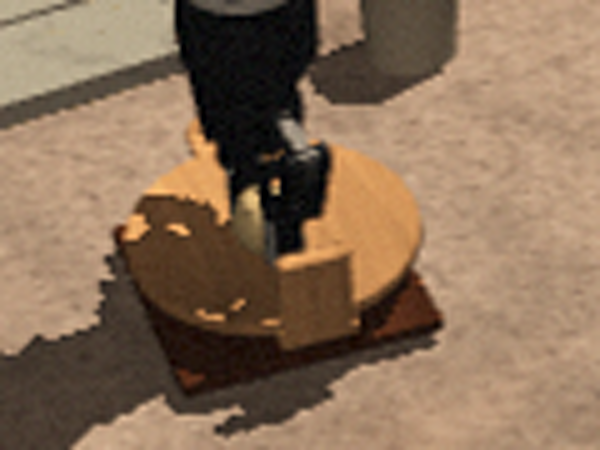

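The ball is held between the fingers at (250,215), just above the plate's middle, and the grip at (315,300) is clear. Lower slightly and release.

```bash
python3 -m creep '[[-0.5,0,-2,-1.5,0,0,0],[-0.5,0,0,-1,0,0,0],[-0.5,0,0,0,0,0,0]]'; python3 -m creep '[[0,0,0,0,0,0,0],[0.1,0,0,0,0,0,0],[0.2,0,0,0,0,0,0],[0.35,0,0,0,0,0,0],[0.35,0,0,0,0,0,0]]';python3 -m creep '[[0.35,0,0,0,0,0,0],[0.35,0,0,5,0,0,0],[0.35,0,0,15,0,0,0],[0.35,0,0,30,0,0,0],[0.35,0,0,40,0,0,0]]'
```

```text
t: 7.38
eef_pos: [0.4999, 0.2372, 0.0322]
tool_rot: [-0.0, -0.017, 1.0, -0.0]
contact_force: [-0.3, -0.4, -0.5]
gripper_width: 0.45
grasp_force: 22.2
t: 8.0
eef_pos: [0.5001, 0.2373, 0.0323]
tool_rot: [0.0, -0.017, 1.0, 0.0]
contact_force: [-0.6, 0.6, -0.6]
gripper_width: 0.678
grasp_force: 0.0
t: 8.62
eef_pos: [0.4997, 0.2371, 0.1236]
tool_rot: [-0.0, -0.017, 1.0, -0.0]
contact_force: [0.4, -0.2, 0.7]
gripper_width: 0.673
grasp_force: 0.0
```

```bash
python3 -m creep '[[0.3,-1,-10,5,0,0,-0.05],[0.3,-2,-25,0,0,0,-0.055],[0.3,-3,-27,0,0,0,-0.05],[0.3,-3,-20,0,0,0,0],[0.3,0,-5,0,0,0,0]]'; python3 -m creep '[[0.3,0,0,0,0,0,0],[0.3,0,0,0,0,0,0]]'; python3 - <<'E'
from h import *
print(get_obs()['eef_pos'])
p,d=grab('top','top3');c1=p[170:270,150:280,::-1]
p,d=grab('side','side3');c2=p[130:230,170:300,::-1]
cv2.imwrite('pics/c3.png',cv2.resize(cv2.hconcat([np.ascontiguousarray(c1),np.ascontiguousarray(c2)]),(800,308),interpolation=cv2.INTER_CUBIC))
c=camera_params('side');K=np.array(c["intrinsics"]);T=np.array(c["cam_to_world"])
v,u=np.mgrid[130:230,170:300];z=d[130:230,170:300]
P=np.stack([(u-K[0,2])/K[0,0]*z,-(v-K[1,2])/K[1,1]*z,-z],-1).reshape(-1,3)@T[:3,:3].T+T[:3,3]
Q=P[(P[:,2]>.06)&(P[:,2]<.087)&(np.hypot(P[:,0]-.49,P[:,1]-.145)<.035)]
print('grip outer face',len(Q),Q.mean(0),np.polyfit(Q[:,0],Q[:,1],1),Q.min(0),Q.max(0))
B=P[(P[:,2]>.05)&(P[:,2]<.075)&(np.hypot(P[:,0]-.5,P[:,1]-.237)<.035)];print('ball',len(B),B.mean(0))
c=B.mean(0)+[0.005,0.01,-.01]
for _ in range(30):
    r=B-c;c=c+(r-.02*r/np.linalg.norm(r,axis=1)[:,None]).mean(0)
print(c)
E
```

```text
t: 9.25
eef_pos: [0.4904, 0.1477, 0.1268]
tool_rot: [-0.001, 0.062, 0.998, -0.001]
contact_force: [-0.1, 0.4, 0.7]
gripper_width: 0.648
grasp_force: 0.0
t: 9.5
eef_pos: [0.4912, 0.1513, 0.1272]
tool_rot: [0.0, 0.06, 0.998, 0.0]
contact_force: [-0.6, 0.3, 0.2]
gripper_width: 0.649
grasp_force: 0.0
[0.49116828 0.15130518 0.12724869]
grip outer face 115 [0.48888096 0.14747095 0.07320024] [-0.14088689  0.21634787] [0.47029215 0.13801179 0.06050751] [0.51220566 0.15650663 0.08578383]
ball 118 [0.50014885 0.22946048 0.06012166]
[0.50346297 0.23630151 0.0471066 ]
```

View pics/c3.png

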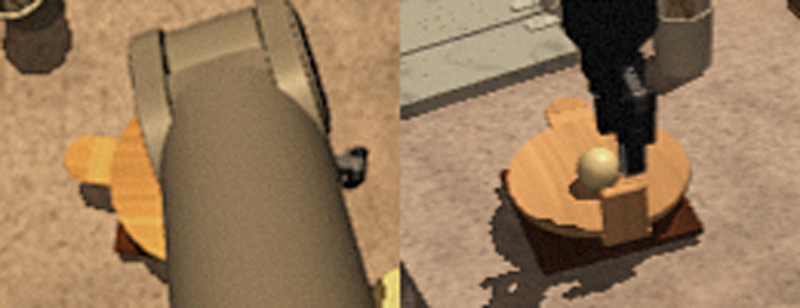

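The side view shows the ball resting in the plate's middle (598,168) and the fingers over the grip (628,215); the numbers agree. Descend and pinch.

```bash
python3 -m creep '[[0.3,0,0,-20,0,0,0],[0.3,0,0,-25,0,0,0],[0.3,0,0,-17,0,0,0],[0.3,0,0,-10,0,0,0],[0.3,0,0,0,0,0,0]]' 20; python3 -m creep '[[0,0,0,0,0,0,0],[-0.2,0,0,0,0,0,0],[-0.4,0,0,0,0,0,0],[-0.55,0,0,0,0,0,0],[-0.65,0,0,0,0,0,0]]'; python3 -m creep '[[-0.75,0,0,0,0,0,0],[-0.85,0,0,0,0,0,0],[-1,0,0,0,0,0,0],[-1,0,0,0,0,0,0],[-1,0,0,0,0,0,0]]' 45
```

```text
t: 10.22
eef_pos: [0.4908, 0.1503, 0.0548]
tool_rot: [-0.0, 0.061, 0.998, -0.0]
contact_force: [-0.8, -0.1, 0.7]
gripper_width: 0.651
grasp_force: 0.0
t: 10.85
eef_pos: [0.4912, 0.1507, 0.0555]
tool_rot: [0.0, 0.061, 0.998, 0.0]
contact_force: [0.3, 0.4, 0.7]
gripper_width: 0.172
grasp_force: 0.4
t: 11.48
eef_pos: [0.4914, 0.1506, 0.0555]
tool_rot: [0.0, 0.061, 0.998, 0.0]
contact_force: [0.5, 2.3, 4.4]
gripper_width: 0.133
grasp_force: 44.1
```

```bash
python3 -m creep '[[-1,0,0,1,0,0,0],[-1,0,0,2,0,0,0],[-1,0,0,3,0,0,0],[-1,0,0,5,0,0,0],[-1,0,0,6,0,0,0]]'; python3 -m creep '[[-1,0,0,7,0,0,0],[-1,0,0,8,0,0,0],[-1,0,0,8,0,0,0],[-1,0,0,9,0,0,0],[-1,0,0,9,0,0,0]]';python3 -m creep '[[-1,0,0,9,0,0,0],[-1,0,0,9,0,0,0],[-1,0,0,8,0,0,0],[-1,0,0,6,0,0,0],[-1,0,0,4,0,0,0]]';python3 -m creep '[[-1,0,0,3,0,0,0],[-1,0,0,2,0,0,0],[-1,0,0,1,0,0,0],[-1,0,0,0,0,0,0],[-1,0,0,0,0,0,0]]'
python3 - <<'E'
from h import *
p,d=grab('side','side4');c2=p[100:220,160:320,::-1]
cv2.imwrite('pics/c4.png',cv2.resize(c2,None,fx=4,fy=4,interpolation=cv2.INTER_CUBIC))
E
```

```text
t: 12.1
eef_pos: [0.4909, 0.1502, 0.0726]
tool_rot: [-0.0, 0.061, 0.998, -0.0]
contact_force: [-0.1, 0.6, -2.0]
gripper_width: 0.132
grasp_force: 43.7
t: 12.72
eef_pos: [0.4911, 0.1503, 0.114]
tool_rot: [0.0, 0.061, 0.998, 0.0]
contact_force: [0.3, 0.4, -2.6]
gripper_width: 0.133
grasp_force: 43.8
t: 13.35
eef_pos: [0.4911, 0.1503, 0.1497]
tool_rot: [0.0, 0.061, 0.998, 0.0]
contact_force: [-0.0, -0.2, -2.2]
gripper_width: 0.134
grasp_force: 43.8
t: 13.98
eef_pos: [0.491, 0.1503, 0.1551]
tool_rot: [-0.0, 0.061, 0.998, -0.0]
contact_force: [0.8, 1.2, -2.4]
gripper_width: 0.134
grasp_force: 43.7
```

View pics/c4.png

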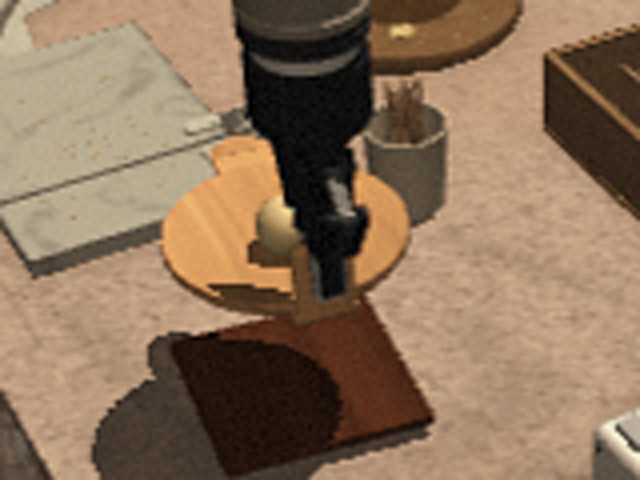

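The plate hangs level and clear of the stand, with the ball in its middle (280,222) and the cup (405,160) well away. Next I work out the arc for turning about the plate's centre.

```bash
python3 - <<'E'
import numpy as np
a=np.r_[.01,.02,.03,.04,[.05]*27,.04,.03,.02,.01,.011,.01]
t=np.r_[0,np.cumsum(a)];print(t[-1])
r=np.array([-10.5,-86.2]);X=np.c_[np.cos(t)*r[0]-np.sin(t)*r[1],np.sin(t)*r[0]+np.cos(t)*r[1]]
D=np.diff(np.round(X,1),axis=0)
for i in range(0,len(a),5): print(','.join(f'[-1,{x:.1f},{y:.1f},0,0,0,{z:g}]' for (x,y),z in zip(D[i:i+5],a[i:i+5])))
print(X[-1])
E
```

```text
1.5710000000000006
[-1,0.9,-0.1,0,0,0,0.01],[-1,1.7,-0.2,0,0,0,0.02],[-1,2.6,-0.2,0,0,0,0.03],[-1,3.5,-0.1,0,0,0,0.04],[-1,4.3,0.0,0,0,0,0.05]
[-1,4.3,0.2,0,0,0,0.05],[-1,4.4,0.5,0,0,0,0.05],[-1,4.2,0.6,0,0,0,0.05],[-1,4.3,0.9,0,0,0,0.05],[-1,4.2,1.1,0,0,0,0.05]
[-1,4.1,1.3,0,0,0,0.05],[-1,4.1,1.5,0,0,0,0.05],[-1,4.0,1.7,0,0,0,0.05],[-1,3.9,1.9,0,0,0,0.05],[-1,3.8,2.1,0,0,0,0.05]
[-1,3.7,2.3,0,0,0,0.05],[-1,3.6,2.5,0,0,0,0.05],[-1,3.4,2.6,0,0,0,0.05],[-1,3.3,2.8,0,0,0,0.05],[-1,3.2,3.0,0,0,0,0.05]
[-1,3.0,3.1,0,0,0,0.05],[-1,2.9,3.3,0,0,0,0.05],[-1,2.6,3.4,0,0,0,0.05],[-1,2.6,3.5,0,0,0,0.05],[-1,2.3,3.7,0,0,0,0.05]
[-1,2.1,3.8,0,0,0,0.05],[-1,2.0,3.9,0,0,0,0.05],[-1,1.7,3.9,0,0,0,0.05],[-1,1.6,4.1,0,0,0,0.05],[-1,1.4,4.1,0,0,0,0.05]
[-1,1.1,4.2,0,0,0,0.05],[-1,0.8,3.4,0,0,0,0.04],[-1,0.5,2.5,0,0,0,0.03],[-1,0.2,1.8,0,0,0,0.02],[-1,0.2,0.8,0,0,0,0.01]
[-1,0.1,1.0,0,0,0,0.011],[-1,0.1,0.8,0,0,0,0.01]
[ 86.20213678 -10.48244315]
```

```bash
python3 -m creep '[[-1,0.9,-0.1,0,0,0,0.01],[-1,1.7,-0.2,0,0,0,0.02],[-1,2.6,-0.2,0,0,0,0.03],[-1,3.5,-0.1,0,0,0,0.04],[-1,4.3,0,0,0,0,0.05]]'; python3 -m creep '[[-1,4.3,0.2,0,0,0,0.05],[-1,4.4,0.5,0,0,0,0.05],[-1,4.2,0.6,0,0,0,0.05],[-1,4.3,0.9,0,0,0,0.05],[-1,4.2,1.1,0,0,0,0.05]]'
```

```text
t: 14.65
eef_pos: [0.5043, 0.1497, 0.1553]
tool_rot: [0.0, -0.015, 1.0, 0.0]
contact_force: [0.3, 0.2, -2.0]
gripper_width: 0.135
grasp_force: 43.8
t: 15.28
eef_pos: [0.5258, 0.153, 0.1553]
tool_rot: [0.0, -0.14, 0.99, 0.0]
contact_force: [-0.9, 0.2, -1.7]
gripper_width: 0.134
grasp_force: 43.7
```

```bash
python3 -m creep '[[-1,4.1,1.3,0,0,0,0.05],[-1,4.1,1.5,0,0,0,0.05],[-1,4.0,1.7,0,0,0,0.05],[-1,3.9,1.9,0,0,0,0.05],[-1,3.8,2.1,0,0,0,0.05]]'; python3 -m creep '[[-1,3.7,2.3,0,0,0,0.05],[-1,3.6,2.5,0,0,0,0.05],[-1,3.4,2.6,0,0,0,0.05],[-1,3.3,2.8,0,0,0,0.05],[-1,3.2,3.0,0,0,0,0.05]]'; python3 -m creep '[[-1,3.0,3.1,0,0,0,0.05],[-1,2.9,3.3,0,0,0,0.05],[-1,2.6,3.4,0,0,0,0.05],[-1,2.6,3.5,0,0,0,0.05],[-1,2.3,3.7,0,0,0,0.05]]'
```

```text
t: 15.9
eef_pos: [0.5457, 0.1614, 0.1552]
tool_rot: [0.0, -0.262, 0.965, -0.0]
contact_force: [0.6, -0.5, -2.7]
gripper_width: 0.136
grasp_force: 43.8
t: 16.52
eef_pos: [0.5629, 0.1747, 0.1552]
tool_rot: [0.0, -0.381, 0.925, -0.0]
contact_force: [-0.9, -0.1, -1.3]
gripper_width: 0.132
grasp_force: 43.8
t: 17.15
eef_pos: [0.5763, 0.1917, 0.1552]
tool_rot: [0.0, -0.493, 0.87, -0.0]
contact_force: [-0.7, 0.2, -1.9]
gripper_width: 0.134
grasp_force: 43.8
```

```bash
python3 -m creep '[[-1,2.1,3.8,0,0,0,0.05],[-1,2.0,3.9,0,0,0,0.05],[-1,1.7,3.9,0,0,0,0.05],[-1,1.6,4.1,0,0,0,0.05],[-1,1.4,4.1,0,0,0,0.05]]'; python3 -m creep '[[-1,1.1,4.2,0,0,0,0.05],[-1,0.8,3.4,0,0,0,0.04],[-1,0.5,2.5,0,0,0,0.03],[-1,0.2,1.8,0,0,0,0.02],[-1,0.2,0.8,0,0,0,0.01]]'; python3 -m creep '[[-1,0.1,1,0,0,0,0.011],[-1,0.1,0.8,0,0,0,0.01],[-1,0,0,0,0,0,0],[-1,0,0,0,0,0,0],[-1,0,0,0,0,0,0]]'; python3 -m creep '[[-1,0,0,0,0,0,0],[-1,0,0,0,0,0,0],[-1,0,0,0,0,0,0],[-1,0,0,0,0,0,0],[-1,0,0,0,0,0,0]]'
python3 - <<'E'
from h import *
p,d=grab('side','side5');c2=p[100:220,160:320,::-1]
cv2.imwrite('pics/c5.png',cv2.resize(c2,None,fx=4,fy=4,interpolation=cv2.INTER_CUBIC))
c=camera_params('side');K=np.array(c["intrinsics"]);T=np.array(c["cam_to_world"])
v,u=np.mgrid[100:220,160:320];z=d[100:220,160:320]
P=np.stack([(u-K[0,2])/K[0,0]*z,-(v-K[1,2])/K[1,1]*z,-z],-1).reshape(-1,3)@T[:3,:3].T+T[:3,3]
B=P[(P[:,2]>.153)&(P[:,2]<.18)&(np.hypot(P[:,0]-.5,P[:,1]-.235)<.03)];c=B.mean(0)+[.003,.005,-.01]
for _ in range(30):
    r=B-c;c=c+(r-.02*r/np.linalg.norm(r,axis=1)[:,None]).mean(0)
print('ball',len(B),c)
E
```

```text
t: 17.77
eef_pos: [0.5851, 0.2115, 0.1552]
tool_rot: [0.0, -0.597, 0.802, -0.0]
contact_force: [-0.8, 0.2, -1.6]
gripper_width: 0.133
grasp_force: 43.7
t: 18.4
eef_pos: [0.5875, 0.2243, 0.1553]
tool_rot: [0.0, -0.655, 0.755, 0.0]
contact_force: [0.2, -0.5, -2.0]
gripper_width: 0.137
grasp_force: 43.8
t: 19.02
eef_pos: [0.5877, 0.2259, 0.1553]
tool_rot: [-0.0, -0.663, 0.749, -0.0]
contact_force: [0.2, 0.2, -2.5]
gripper_width: 0.133
grasp_force: 43.8
t: 19.65
eef_pos: [0.5877, 0.226, 0.1553]
tool_rot: [-0.0, -0.663, 0.749, 0.0]
contact_force: [-0.9, -0.5, -2.1]
gripper_width: 0.133
grasp_force: 43.7
ball 107 [0.50126967 0.23371858 0.14703859]
```

View pics/c5.png

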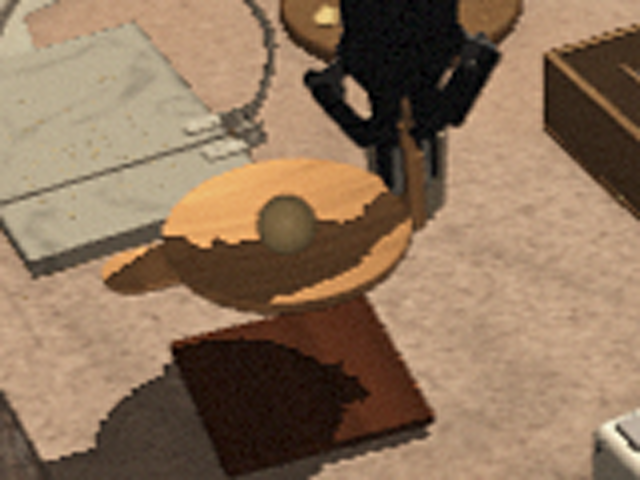

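The plate is level with its tongue (130,270) out over the near edge, the ball in its middle (287,223) and the fingers on the grip (412,170). Handing in.

```bash
python3 -c "
from station import *
print(hand_in())"
```

```text
the job is handed in; nothing more can be done
None
```

I handed the job in at about 19.7 s; no verdict came back, but the last readings and picture show the plate held still and level by its grip about 10 cm above the stand, turned a quarter turn with the tongue over the near edge, and the ball in its middle.

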